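Lock the sliding sample stage with its pin

ROBOT

A 6-joint arm with a two-finger parallel gripper is mounted at the origin on a cart in front of the work surface, level with it; the furniture and walls round the work are solid. World frame = base frame: x ahead of the robot, y to its left, z up, the work surface at z = 0. Lengths are in m, angles in rad, forces in N, time in s.
With the tool pointing down it reaches from about 0.35 to 0.975 m from the base axis. Payload 4.9 kg.
Tool frame: the origin (TCP) lies at the very end of the fingers, on their centre line; the grasp point (between the pads) lies ctrl.grip_point_offset behind it (ctrl.grip_point_offset is the distance from the TCP to the grasp point, in m); z points along the fingers, y is the line along which they close (so a half turn about z gives the same grasp; the last joint's range is limited). The gripper opens to 85 mm and grips with 20 to 120 N. Pads are 22 mm wide; open, the fingers measure 114 mm over their backs; the gripper's body (76 mm by 85 mm) begins 54 mm behind the grasp point. The pads swing forward as they close: fully open they stand 13 mm farther back than shut.
Start: joints at [1.171, 0.053, 1.613, -0, 1.476, -0.119], TCP at [0.173, 0.601, 0.231] pointing down, gripper open.
Joint ranges: [-3.01, 3.01], [-1.01, 2.22], [0.06, 2.58], [-1.02, 4.17], [0.09, 2.62], [-3.14, 3.14]. Speed limits (rad/s): [2.57, 2.57, 3.14, 3.14, 3.14, 3.14].

INTERFACE

Orientations are given as a rotation vector (axis times angle).
In Python, from station import ctrl gives the robot as it stands. The module is installed in compiled form; this text tells all that it offers.
- The arm moves only by the tool drive_tool, never from a script. Its argument "steps" is a list of rows, each an object with "translation": the shift along the tool's x, y, z normalised to -1 to 1, where 1 is 4 cm, a list of three; "angular": the turn, a rotation vector about the tool's x, y, z normalised to -1 to 1, where 1 is 8 degrees, a list of three; "gripper": the opening, from 0 (shut) to 1 (fully open). In form: [{"translation": [dx, dy, dz], "angular": [wx, wy, wz], "gripper": gripper}, ...]. A call has 1 to 8 rows; each row shifts and turns the commanded pose from where the row before left it, along the tool's axes as they then stand; what a row does not reach is not made up. A row lasts 1/8 s, in which the tool goes at most 62.5 mm and 10.7 degrees, less where a joint would pass 70% of its speed; a pose out of reach is approached as far as the arm can. A call with a number of a shift or a turn outside -1 to 1 is refused whole. A call with a gripper value outside its range is refused whole. The fingers move at their own pace and stop on an object; "force" is the grip in N (left out, the last holds). Time passes only in rows, so rows that do not move let the fingers close. It gives the time, the measured TCP pose, the force, the opening and the grip force at its end, in the units of the state.
- ctrl.get_obs(): the state, without advancing time (a new reading comes with each control period).
- ctrl.get_image(name): name is "side" or "top" or "wrist"; returns a dict with "color" (400x640x3 uint8, red, green, blue), "depth" (400x640 float32, m along the optical axis (not along the pixel's ray), 0 where there is no reading), "fx", "fy", "cx", "cy" (pixels), "k1" (the pictures are not rectified: a ray, as slopes to the right and down, at radius r is drawn at 1 + k1 r^2 times it, then the intrinsics apply), "R" (3x3) and "t" (3): a world point X has camera coordinates R X + t. Camera axes: x right, y down, z forward; pixel columns grow to the right and rows downward; lengths in m; the calibration is good to about 2 mm. A picture is of the moment at which its call begins.
- ctrl.finish_job(): hands the job in; it is judged then, once.
The state is a dict: "t": time; "q": joint angles; "dq": joint speeds; "effort": joint torques, N m; "tool_pos": TCP position; "tool_rot": TCP orientation; "contact_force": force on the tool from outside, world axes, zero at the start; "wrist_torque": the same for the moment, N m; "opening": finger opening in m; "grip_force": force on a finger pad.
Only numpy, scipy, OpenCV 4.12 (cv2) and the standard library are available. Lean on these libraries where they do the work, as an engineer would, in place of code of your own. Each camera call takes 0.05 s, during which the arm holds its last target. There are 200 camera calls.

TASK

Lock the sliding sample stage for transport: take the red-headed pin from its holder and stand it in the upright sleeve on the stage's bridge, then gently work the carriage along by its black handle until the pin drops into the hidden hole in the carriage, and see that the pin goes fully home with its head seated on the sleeve, without ever forcing it. Leave the black-headed pin in the holder and do not disturb the beaker or the brown bottle.

Things in the scene. Friction and masses are not known exactly. Their poses are not given: they have to be found in the camera images.
- stage: Fixed: aluminium bed 120 (x) x 310 (y) x 12 mm, from y=-125 to +185, under a blue bridge 112 x 140 mm, top at z=56 mm. Origin on the desk under the pin hole's axis; y is the slide direction towards the handle. In the bridge runs the flat steel carriage, top at z=36 mm, with one hidden hole (18 mm across, 15.5 mm along the slide); the pin's tip rests on the flat until the hole comes under it.
- sleeve_top (a point): Centre of the mouth of the pin hole, 80 mm above the desk: a vertical round through-hole of 14 mm diameter, from z=50 to 80 mm, mouth chamfered by 3 mm, in a 40 x 40 mm steel sleeve block at the middle of the bridge.
- carriage (a joint): Carriage position along stage y (m), -0.020 to +0.033, growing as the handle goes away from the bridge. Starts pulled out (0.018 to 0.032); about 2 N friction, stays where left. Its hole is under the sleeve at some value from -0.010 to +0.010, different each time, found only by feel: with the pin standing in the sleeve push in slowly until the pin falls in and stops it.
- handle_top (a point): Centre of the top of the black handle on the carriage: a bar 16 mm (stage x) x 26 mm (stage y) x 50 mm tall, top 95 mm above the desk, on a 30 x 40 mm foot whose top is at 45 mm. It stands 130 mm + carriage from the sleeve's axis along stage +y.
- lock_pin: Red-headed lock pin, loose, about 110 g: steel shaft 12 mm thick, 66 mm long with a 5 mm tapered tip, then a ribbed round head 24 mm thick, 38 mm high. Origin at the tip, z towards the head. Starts upright in the holder, tip 7 mm above the desk. Standing in the sleeve on the carriage its tip is at 36 mm; fully home the head sits on the sleeve, tip at 14 mm, head's top at 118 mm.
- short_pin: The other pin, with a black head: the same but for a shaft of only 50 mm. To be left in the holder. Origin at the tip.
- holder: Fixed grey block 60 (x) x 140 (y) x 45 mm, origin under its centre. Two holes of 14 mm diameter, 38 mm deep, at y=-35 and +35 mm hold the two pins; which pin is in which hole varies.
- beaker: Loose empty beaker, 79 mm in diameter, 64 mm high, origin under its centre. A bystander.
- bottle_small: Loose brown bottle with a white cap, 56 mm in diameter, 118 mm high, origin under its centre. A bystander.

How it is judged:
At the end, for the whole second after the job is handed in: The red-headed pin stands upright (within 5 degrees) in the sleeve, within 5 mm of its axis, fully home through the carriage's hole: its tip 10 to 16.5 mm above the stage's underside (14 mm is seated), at rest. The black-headed pin, the beaker and the brown bottle are where they were (z of lock_pin in the frame of stage between 0.01 and 0.0165 m and horizontal distance between lock_pin and sleeve_top below 0.005 m and angle between lock_pin's own z axis and vertical below 0.09 rad and linear speed of lock_pin below 0.01 m/s); the robot touches nothing.
It fails at once if the black-headed pin is moved by more than 15 mm (distance of short_pin from where it was at the start of the episode above 0.015 m).
It fails at once if the beaker is moved by more than 30 mm or tipped (distance of beaker from where it was at the start of the episode above 0.03 m or angle between beaker's own z axis and vertical above 0.5 rad).
It fails at once if the brown bottle is moved by more than 30 mm or tipped (distance of bottle_small from where it was at the start of the episode above 0.03 m or angle between bottle_small's own z axis and vertical above 0.5 rad).
It fails at once if the pin is forced: it and the stage press on each other with more than 60 N (contact force between lock_pin and stage above 60 N).
It also fails if it takes over 58 s, if anything falls off the work surface, if the arm or the gripper's body presses on something with over 40 N, if the wrist force passes 120 N, or if a joint passes its speed limit or range.

## Working session

There is one attempt and no reset: what is moved stays moved. The work goes in short steps, Python scripts to look and compute and a tool call to move; the robot and the scene stay as the last step left them, time stands still between calls to the robot, and variables do not carry over. Pictures are saved under pics/ and viewed, at most 10 in all, crops included, and the job is handed in when it is done.

Besides the shell and the picture viewer there is one more tool, called after "Request:" as name([rows], argument=value, ...), one row to a line, values as JSON. drive_tool: Moves the arm, as the interface text tells. Its arguments: {"type":"object","properties":{"steps":{"type":"array"},"force":{"type":"number"}},"required":["steps"]}

```bash
mkdir -p pics; cat > h.py <<'E'
import numpy as np,cv2,pickle
from station import ctrl
def grab(names,tag):
    d={}
    for n in names:
        d[n]=ctrl.get_image(n); cv2.imwrite(f'pics/{tag}_{n}.png',d[n]['color'][:,:,::-1])
    pickle.dump(d,open(f'{tag}.pkl','wb')); return d
def load(tag): return pickle.load(open(f'{tag}.pkl','rb'))
def ray(im,u,v):
    K=np.array([[im['fx'],0,im['cx']],[0,im['fy'],im['cy']],[0,0,1.]])
    p=cv2.undistortPoints(np.array([[[u,v]]],float),K,np.array([im['k1'],0,0,0.]))[0,0]
    R=np.array(im['R']);t=np.array(im['t']); return -R.T@t, R.T@np.array([p[0],p[1],1])
def onz(im,u,v,z):
    c,d=ray(im,u,v); return c+d*(z-c[2])/d[2]
def dep(im,u,v):
    c,d=ray(im,u,v); return c+d*im['depth'][int(round(v)),int(round(u))]
def tri(*obs):
    A=np.zeros((3,3));b=np.zeros(3)
    L=[ray(*o) for o in obs]
    for c,d in L:
        d=d/np.linalg.norm(d);P=np.eye(3)-np.outer(d,d);A+=P;b+=P@c
    x=np.linalg.solve(A,b)
    return x,[np.linalg.norm(np.cross(d/np.linalg.norm(d),x-c)) for c,d in L]
def proj(im,X):
    p=np.array(im['R'])@X+np.array(im['t']);x,y=p[:2]/p[2];s=1+im['k1']*(x*x+y*y)
    return im['fx']*x*s+im['cx'],im['fy']*y*s+im['cy']
E
python3 - <<'E'
from h import *
d=grab(['side','top','wrist'],'a')
for n in d: print(n,d[n]['fx'],d[n]['k1'],-np.array(d[n]['R']).T@np.array(d[n]['t']),np.round(d[n]['R'],2).tolist())
print(ctrl.get_obs(),ctrl.grip_point_offset)
cv2.imwrite('pics/a_st.png',np.vstack([d['top']['color'],d['side']['color']])[:,:,::-1][:, :].copy() if 0 else cv2.resize(np.vstack([d['top']['color'],d['side']['color']])[:,:,::-1],(480,600)))
E
```

```text
side 368.36092315731025 0.010238525778427373 [ 0.30790307 -0.75828249  0.58713077] [[0.94, -0.33, 0.02], [-0.18, -0.58, -0.8], [0.27, 0.75, -0.6]]
top 407.55501048641116 -0.09512858146470153 [ 0.3320633  -0.10540583  1.05117337] [[-0.02, -1.0, -0.01], [-0.98, 0.02, -0.19], [0.19, 0.01, -0.98]]
wrist 335.5733400990776 -0.06679381301456032 [0.09156397 0.62408154 0.37230546] [[0.28, 0.96, -0.0], [0.91, -0.26, 0.33], [0.31, -0.09, -0.95]]
{'t': 0.15, 'q': array([ 1.17096903e+00,  5.32096340e-02,  1.61396924e+00, -1.27630878e-05,
        1.47600227e+00, -1.19017886e-01]), 'dq': array([-0.00088606, -0.00257531, -0.00499859,  0.00036359,  0.00176789,
       -0.00145383]), 'effort': array([ 5.94620233e-04, -3.94240415e+01, -3.70722699e+01, -9.63460957e-05,
        4.57768561e-03, -1.52241842e-05]), 'tool_pos': array([0.17303277, 0.60006746, 0.23034829]), 'tool_rot': array([-4.39589229e-01, -3.11028566e+00,  2.41652736e-03]), 'contact_force': array([ 0.68885623,  0.48817955, -0.23361645]), 'wrist_torque': array([ 0.00916849, -0.01033939, -0.04749424]), 'grip_force': 0.0, 'opening': 0.08510203275960078} 0.0187
```

View pics/a_top.png

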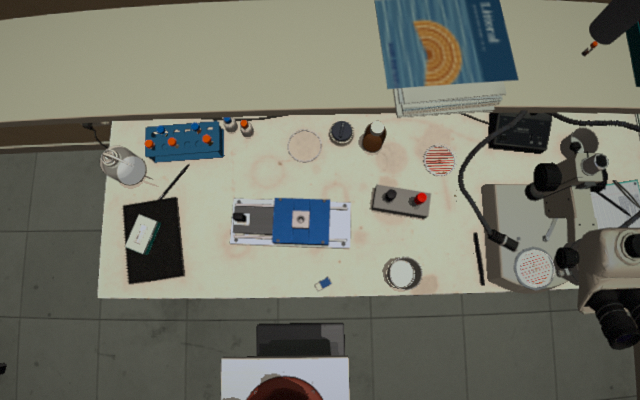

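View pics/a_side.png

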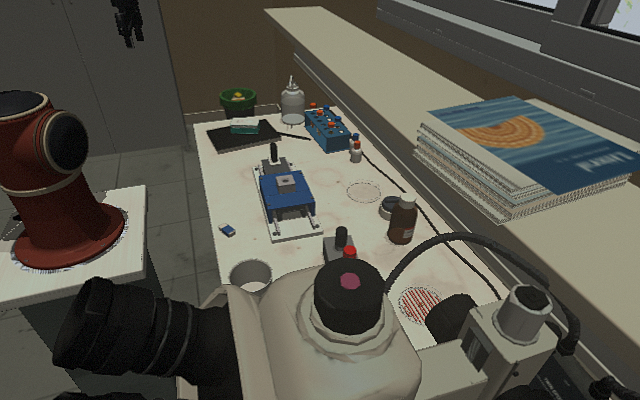

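The top view shows the sleeve hole at about (300,219), handle (240,216), red head (422,198), black head (390,196), beaker (402,273) and bottle (374,136). In the side view the sleeve is at (287,181), the handle top at (273,145) and the red head at (350,252).

```bash
python3 - <<'E'
from h import *
d=load('a');T,S=d['top'],d['side']
def red(im):
    c=im['color'].astype(int);m=((c[...,0]>130)&(c[...,1]<60)&(c[...,2]<60)).astype(np.uint8)
    n,l,s,ce=cv2.connectedComponentsWithStats(m)
    return [(s[i].tolist(),ce[i].round(1).tolist()) for i in range(1,n) if s[i][4]>25]
print('T',red(T));print('S',red(S))
a=cv2.resize(T['color'][180:260,220:450],None,fx=3.4,fy=3.4,interpolation=cv2.INTER_CUBIC)
b=cv2.resize(S['color'][130:280,240:390],None,fx=2.1,fy=2.1,interpolation=cv2.INTER_CUBIC)
o=np.zeros((a.shape[0]+b.shape[0],a.shape[1],3),np.uint8);o[:a.shape[0]]=a;o[a.shape[0]:,:b.shape[1]]=b
cv2.imwrite('pics/crop1.png',o[:,:,::-1]);print(o.shape)
E
```

```text
T [([418, 193, 8, 9, 63], [421.4, 197.0])]
S [([344, 245, 12, 10, 84], [349.7, 249.4])]
(587, 782, 3)
```

View pics/crop1.png

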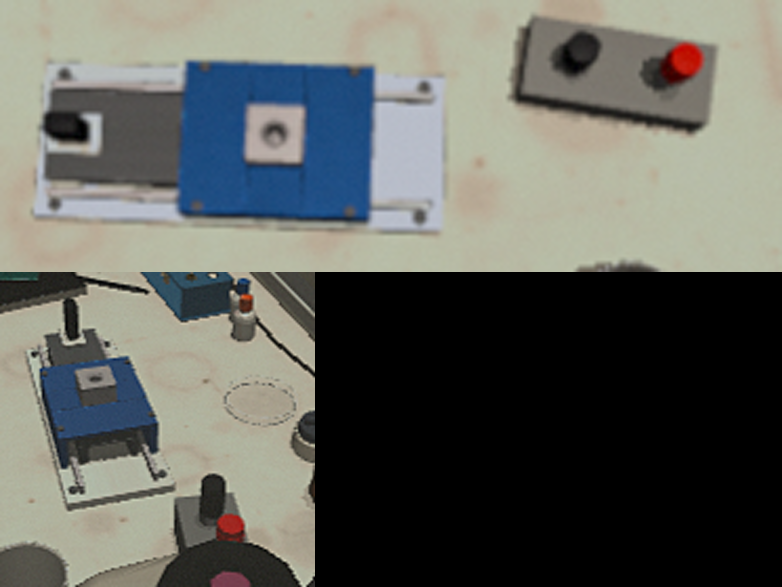

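The crop shows the sleeve hole at top (300.3,219.1) and side (285.2,181), with the handle top near top (239,216). The long sides of the holder and stage are tilted a few degrees.

```bash
python3 - <<'E'
from h import *
d=load('a');T,S=d['top'],d['side']
print('hole',tri((T,300.0,218.8),(S,285.,180.7)),onz(T,300,218.8,.08))
print('red',tri((T,421.4,197),(S,349.7,249.4)),onz(T,421.4,196.5,.105), dep(T,422,196))
print('black',onz(T,391,195,.09),dep(T,391,195))
# stage angle: blue mask ; handle: dark
c=T['color'].astype(int)
m=((c[...,2]>110)&(c[...,0]<70)).astype(np.uint8);m[:, :230]=0;m[:,345:]=0;m[:185]=0;m[260:]=0
cn=max(cv2.findContours(m,0,1)[0],key=cv2.contourArea);r=cv2.minAreaRect(cn);bx=cv2.boxPoints(r);print(r)
P=[onz(T,*b,.056) for b in bx];print(np.round(P,3), onz(T,*r[0],.056))
for i in range(2):
    e=P[i+1]-P[i];print(np.linalg.norm(e),np.degrees(np.arctan2(e[1],e[0])))
m=(c.max(2)<45).astype(np.uint8);m[:, 280:]=0;m[:,:225]=0;m[:200]=0;m[235:]=0
n,l,s,ce=cv2.connectedComponentsWithStats(m);print(s[1:].tolist(),ce[1:])
print('handle tops at z.095',[onz(T,u,216,.095) for u in (234,237,242,247)])
g=[dep(T,u,217) for u in range(230,250,2)];print(np.round(g,3))
for n,u,v in (('beaker',402,272),('bottle',374,133)): print(n,dep(T,u,v),onz(T,u,v,.1))
E
```

```text
hole (array([ 0.48537784, -0.0501856 ,  0.07670838]), [np.float64(0.0009114168312856365), np.float64(0.0009114168312856339)]) [ 0.48394995 -0.05025051  0.08      ]
red (array([ 0.52652182, -0.33980502,  0.11097083]), [np.float64(0.0011864896947963773), np.float64(0.001186489694796644)]) [ 0.52778308 -0.34104551  0.105     ] [ 0.52785844 -0.34123058  0.11034383]
black [ 0.53604964 -0.27105783  0.09      ] [ 0.53467391 -0.26994063  0.09648241]
((300.47662353515625, 220.7250518798828), (56.325531005859375, 44.041603088378906), 1.847610354423523)
[[ 0.432  0.021  0.056]
 [ 0.542  0.018  0.056]
 [ 0.535 -0.122  0.056]
 [ 0.425 -0.117  0.056]] [ 0.48287282 -0.05002123  0.056     ]
0.11017277399146654 -1.6357006998127042
0.14077744786366336 -93.0529433349746
[[233, 213, 13, 8, 86]] [[239.03488372 216.63953488]]
handle tops at z.095 [array([0.49134513, 0.10690241, 0.095     ]), array([0.49121097, 0.09965625, 0.095     ]), array([0.49098689, 0.08759575, 0.095     ]), array([0.49076218, 0.07555478, 0.095     ])]
[[0.504 0.138 0.001]
 [0.502 0.13  0.014]
 [0.489 0.108 0.092]
 [0.489 0.102 0.097]
 [0.489 0.097 0.095]
 [0.489 0.093 0.093]
 [0.489 0.088 0.091]
 [0.491 0.086 0.08 ]
 [0.495 0.086 0.053]
 [0.496 0.082 0.045]]
beaker [ 0.3535571  -0.30436536  0.00250501] [ 0.35155881 -0.28586804  0.1       ]
bottle [ 0.68622482 -0.23402408  0.11334318] [ 0.69126373 -0.23585402  0.1       ]
```

```bash
cat >> h.py <<'E'
from scipy.spatial.transform import Rotation as Ro
def plan(X,heading,n):
    """even rows (tool units) from the measured pose to TCP X, tool down, tool x at heading (deg)"""
    o=ctrl.get_obs();R=Ro.from_rotvec(o['tool_rot']);h=np.radians(heading)
    tx=np.array([np.cos(h),np.sin(h),0]);tz=np.array([0,0,-1.]);G=Ro.from_matrix(np.c_[tx,np.cross(tz,tx),tz])
    w=(R.inv()*G).as_rotvec();d=(np.array(X)-o['tool_pos'])/n
    print('t',round(o['t'],2),'F',o['contact_force'].round(1),'turn deg',np.degrees(w).round(2))
    for i in range(n):
        Ri=R*Ro.from_rotvec(w*i/n);print(np.round(Ri.inv().apply(d)/.04,3).tolist(),np.round(np.degrees(w)/n/8,3).tolist())
E
python3 -c "
from h import *
plan([.484,-.03,.25],87.5,16)"
```

```text
t 0.15 F [ 0.7  0.5 -0.2] turn deg [-8.000e-02  5.000e-02  7.641e+01]
[-0.74, -0.811, -0.03] [-0.001, 0.0, 0.597]
[-0.805, -0.747, -0.03] [-0.001, 0.0, 0.597]
[-0.864, -0.677, -0.03] [-0.001, 0.0, 0.597]
[-0.917, -0.603, -0.03] [-0.001, 0.0, 0.597]
[-0.964, -0.525, -0.03] [-0.001, 0.0, 0.597]
[-1.005, -0.442, -0.03] [-0.001, 0.0, 0.597]
[-1.038, -0.357, -0.03] [-0.001, 0.0, 0.597]
[-1.064, -0.27, -0.03] [-0.001, 0.0, 0.597]
[-1.083, -0.18, -0.03] [-0.001, 0.0, 0.597]
[-1.094, -0.089, -0.03] [-0.001, 0.0, 0.597]
[-1.098, 0.002, -0.03] [-0.001, 0.0, 0.597]
[-1.094, 0.094, -0.031] [-0.001, 0.0, 0.597]
[-1.082, 0.184, -0.031] [-0.001, 0.0, 0.597]
[-1.063, 0.274, -0.031] [-0.001, 0.0, 0.597]
[-1.037, 0.361, -0.031] [-0.001, 0.0, 0.597]
[-1.003, 0.446, -0.031] [-0.001, 0.0, 0.597]
```

Request:
drive_tool([
  {"translation": [-0.74, -0.81, -0.03], "angular": [0, 0, 0.6], "gripper": 1},
  {"translation": [-0.8, -0.75, -0.03], "angular": [0, 0, 0.6], "gripper": 1},
  {"translation": [-0.86, -0.68, -0.03], "angular": [0, 0, 0.6], "gripper": 1},
  {"translation": [-0.92, -0.6, -0.03], "angular": [0, 0, 0.6], "gripper": 1},
  {"translation": [-0.96, -0.53, -0.03], "angular": [0, 0, 0.6], "gripper": 1},
  {"translation": [-1, -0.44, -0.03], "angular": [0, 0, 0.6], "gripper": 1},
  {"translation": [-1, -0.36, -0.03], "angular": [0, 0, 0.6], "gripper": 1},
  {"translation": [-1, -0.27, -0.03], "angular": [0, 0, 0.6], "gripper": 1},
])

```text
t: 1.15
tool_pos: [0.325, 0.287, 0.2407]
tool_rot: [1.442, 2.791, -0.0]
contact_force: [-0.1, -1.0, -0.3]
opening: 0.0854
grip_force: 0.0
```

```bash
python3 -c "
from h import *
plan([.484,-.03,.25],87.5,8)"
```

```text
t 1.15 F [-0.1 -1.  -0.3] turn deg [-0.000e+00  1.000e-02  3.786e+01]
[-1.095, -0.168, -0.029] [-0.0, 0.0, 0.592]
[-1.105, -0.077, -0.029] [-0.0, 0.0, 0.592]
[-1.108, 0.014, -0.029] [-0.0, 0.0, 0.592]
[-1.103, 0.106, -0.029] [-0.0, 0.0, 0.592]
[-1.091, 0.196, -0.029] [-0.0, 0.0, 0.592]
[-1.071, 0.286, -0.029] [-0.0, 0.0, 0.592]
[-1.043, 0.373, -0.029] [-0.0, 0.0, 0.592]
[-1.009, 0.458, -0.029] [-0.0, 0.0, 0.592]
```

Request:
drive_tool([
  {"translation": [-1, -0.17, -0.03], "angular": [0, 0, 0.59], "gripper": 1},
  {"translation": [-1, -0.08, -0.03], "angular": [0, 0, 0.59], "gripper": 1},
  {"translation": [-1, 0.01, -0.03], "angular": [0, 0, 0.59], "gripper": 1},
  {"translation": [-1, 0.11, -0.03], "angular": [0, 0, 0.59], "gripper": 1},
  {"translation": [-1, 0.2, -0.03], "angular": [0, 0, 0.59], "gripper": 1},
  {"translation": [-1, 0.29, -0.03], "angular": [0, 0, 0.59], "gripper": 1},
  {"translation": [-1, 0.37, -0.03], "angular": [0, 0, 0.59], "gripper": 1},
  {"translation": [0, 0.4, 0], "angular": [0, 0, 0.59], "gripper": 1},
])

```text
t: 2.15
tool_pos: [0.4717, 0.0322, 0.2491]
tool_rot: [2.272, 2.17, -0.001]
contact_force: [-0.3, 0.8, 0.3]
opening: 0.0852
grip_force: 0.0
```

```bash
python3 -c "
from h import *
d=grab(['wrist'],'b');im=d['wrist']
print(-np.array(im['R']).T@np.array(im['t']),ctrl.get_obs()['tool_pos'])
print('hole',proj(im,np.array([.484,-.05,.08])),'handle',proj(im,np.array([.49,.098,.095])))
plan([.524,-.30,.25],87.5,8)"
```

```text
[0.47505818 0.11690532 0.39117798] [0.4728212  0.03310575 0.24897044]
hole (np.float64(333.66168817071735), np.float64(258.1124740108574)) handle (np.float64(335.9541372078125), np.float64(111.83032799962216))
t 2.2 F [-1.1  0.1 -0.2] turn deg [ 0.03 -0.01 -0.16]
[-1.032, 0.208, -0.003] [0.0, -0.0, -0.003]
[-1.032, 0.208, -0.003] [0.0, -0.0, -0.003]
[-1.033, 0.207, -0.003] [0.0, -0.0, -0.003]
[-1.033, 0.207, -0.003] [0.0, -0.0, -0.003]
[-1.033, 0.207, -0.003] [0.0, -0.0, -0.003]
[-1.033, 0.206, -0.003] [0.0, -0.0, -0.003]
[-1.033, 0.206, -0.003] [0.0, -0.0, -0.003]
[-1.033, 0.206, -0.003] [0.0, -0.0, -0.003]
```

View pics/b_wrist.png

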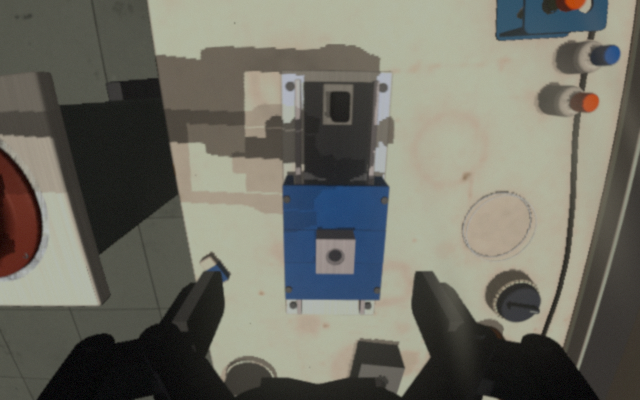

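The wrist view shows the sleeve hole at about (335,256), the handle top near (340,106), and the holder just entering at the bottom. The stage is nearly aligned with the tool.

Request:
drive_tool([
  {"translation": [-1, 0.2, 0], "angular": [0, 0, 0], "gripper": 1},
  {"translation": [-1, 0.2, 0], "angular": [0, 0, 0], "gripper": 1},
  {"translation": [-1, 0.2, 0], "angular": [0, 0, 0], "gripper": 1},
  {"translation": [-1, 0.2, 0], "angular": [0, 0, 0], "gripper": 1},
  {"translation": [-1, 0.2, 0], "angular": [0, 0, 0], "gripper": 1},
  {"translation": [-1, 0.2, 0], "angular": [0, 0, 0], "gripper": 1},
  {"translation": [-0.4, 0.2, 0], "angular": [0, 0, 0], "gripper": 1},
  {"translation": [0, 0, 0], "angular": [0, 0, 0], "gripper": 1},
])

```text
t: 3.2
tool_pos: [0.5172, -0.2235, 0.2489]
tool_rot: [-2.264, -2.176, -0.0]
contact_force: [-0.4, 0.4, -0.7]
opening: 0.0855
grip_force: 0.0
```

```bash
python3 -c "
from h import *
d=grab(['wrist'],'c');im=d['wrist']
print(ctrl.get_obs()['tool_pos'],ctrl.get_obs()['t'])
print('hole',proj(im,np.array([.4843,-.05,.08])),'red',proj(im,np.array([.527,-.340,.111])))
"
```

```text
[ 0.51706374 -0.22271696  0.24899426] 3.25
hole (np.float64(269.7666475471606), np.float64(-19.764160702453893)) red (np.float64(332.986605069935), np.float64(304.3029826451606))
```

View pics/c_wrist.png

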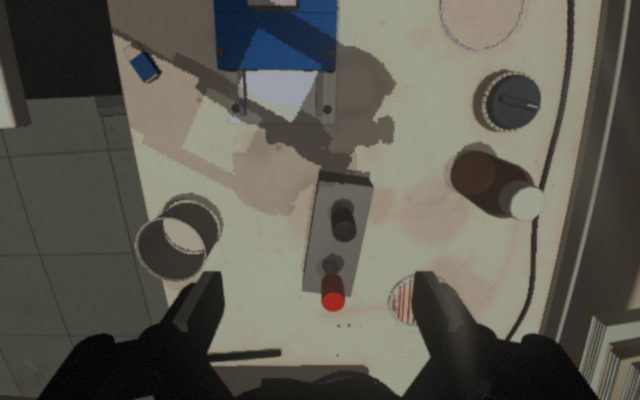

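The red head's top is at about (333,300), the black head near (344,221), the beaker rim (171,248) and the bottle cap (523,202). The fingers will straddle the red head along x, well clear of the bystanders.

```bash
python3 -c "
from h import *
im=load('c')['wrist'];b=load('b')['wrist'];a=load('a');T,S=a['top'],a['side']
c=im['color'].astype(int)
m=((c[...,0]>200)&(c[...,1]<70)&(c[...,2]<70)).astype(np.uint8)
n,l,s,ce=cv2.connectedComponentsWithStats(m);i=1+s[1:,4].argmax();u,v=ce[i];print(s[i],u,v)
print('red onz',onz(im,u,v,.111),tri((im,u,v),(T,421.4,196.5)),tri((im,u,v),(T,421.4,196.5),(S,349.7,248)),dep(im,u,v))
print('black',onz(im,345,212,.095))
# hole in b
g=cv2.cvtColor(b['color'],cv2.COLOR_RGB2GRAY);k=(g[242:270,322:350]<95).astype(np.uint8)
n,l,s,ce=cv2.connectedComponentsWithStats(k);print(s[1:].tolist(),ce[1:]+[322,242])
c=b['color'].astype(int)
# sleeve block top: bright non blue within region
k=((c[...,0]>120)).astype(np.uint8)[225:280,305:365];n,l,s,ce=cv2.connectedComponentsWithStats(k);j=1+s[1:,4].argmax();print(s[j],s[j][:2]+[305,225])
cn=max(cv2.findContours((l==j).astype(np.uint8),0,1)[0],key=cv2.contourArea)+np.array([305,225]);r=cv2.minAreaRect(cn);print(r);print('sleeve ctr',onz(b,*r[0],.08),tri((b,*r[0]),(T,300.3,219.1)),dep(b,r[0][0]+12,r[0][1]))
m=((c[...,2]>90)&(c[...,0]<60)).astype(np.uint8);m[:170]=0;m[305:]=0;m[:,:270]=0;m[:,400:]=0
cn=max(cv2.findContours(m,0,1)[0],key=cv2.contourArea);r=cv2.minAreaRect(cn);print(r);P=[onz(b,*p,.056) for p in cv2.boxPoints(r)];print(np.round(P,4),np.mean(P,0))
for i in (0,1): e=P[i+1]-P[i];print(np.linalg.norm(e),np.degrees(np.arctan2(e[1],e[0])))
k=(c.max(2)<28).astype(np.uint8)[85:130,322:358];n,l,s,ce=cv2.connectedComponentsWithStats(k);j=1+s[1:,4].argmax();print(s[j],ce[j]+[322,85],onz(b,*(ce[j]+[322,85]),.095))
"
```

```text
Traceback (most recent call last):
ValueError: attempt to get argmax of an empty sequence
```

```bash
cat > m.py <<'E'
from h import *
im=load('c')['wrist'];b=load('b')['wrist'];a=load('a');T,S=a['top'],a['side']
c=im['color'].astype(int);rr=c[285:315,318:350];print(rr[::3,15].tolist())
m=np.zeros(c.shape[:2],np.uint8);m[280:318,315:352]=((rr:=c[280:318,315:352])[...,0]>155)&(rr[...,1]<80)
n,l,s,ce=cv2.connectedComponentsWithStats(m);i=1+s[1:,4].argmax();u,v=ce[i];print(s[i],u,v)
print('red onz',onz(im,u,v,.111),tri((im,u,v),(T,421.4,196.5)),tri((im,u,v),(T,421.4,196.5),(S,349.7,248)),dep(im,u,v))
print('black',onz(im,345,212,.095))
g=cv2.cvtColor(b['color'],cv2.COLOR_RGB2GRAY);k=(g[242:270,322:350]<95).astype(np.uint8)
n,l,s,ce=cv2.connectedComponentsWithStats(k);print(s[1:].tolist(),ce[1:]+[322,242])
c=b['color'].astype(int)
k=((c[...,0]>120)).astype(np.uint8)[225:280,305:365];n,l,s,ce=cv2.connectedComponentsWithStats(k);j=1+s[1:,4].argmax();print(s[j],s[j][:2]+[305,225])
cn=max(cv2.findContours((l==j).astype(np.uint8),0,1)[0],key=cv2.contourArea)+np.array([305,225]);r=cv2.minAreaRect(cn);print(r);print('sleeve ctr',onz(b,*r[0],.08),tri((b,*r[0]),(T,300.3,219.1)),dep(b,r[0][0]+12,r[0][1]))
m=((c[...,2]>90)&(c[...,0]<60)).astype(np.uint8);m[:170]=0;m[305:]=0;m[:,:270]=0;m[:,400:]=0
cn=max(cv2.findContours(m,0,1)[0],key=cv2.contourArea);r=cv2.minAreaRect(cn);print(r);P=[onz(b,*p,.056) for p in cv2.boxPoints(r)];print(np.round(P,4),np.mean(P,0))
for i in (0,1): e=P[i+1]-P[i];print(np.linalg.norm(e),np.degrees(np.arctan2(e[1],e[0])))
k=(c.max(2)<28).astype(np.uint8)[85:130,322:358];n,l,s,ce=cv2.connectedComponentsWithStats(k);j=1+s[1:,4].argmax();print(s[j],ce[j]+[322,85],onz(b,*(ce[j]+[322,85]),.095))
E
python3 m.py
```

```text
[[64, 40, 34], [67, 41, 35], [73, 42, 35], [154, 38, 27], [155, 41, 32], [153, 41, 34], [151, 40, 32], [152, 41, 32], [150, 40, 32], [153, 124, 108]]
[329 295   6   3   8] 331.25 295.875
red onz [ 0.52553677 -0.33008804  0.111     ] (array([ 0.52785734, -0.34266432,  0.09444432]), [np.float64(0.0022451637293554164), np.float64(0.0022451637293554472)]) (array([ 0.52733685, -0.3363016 ,  0.10875701]), [np.float64(0.0042303866822049644), np.float64(0.0037297896212728885), np.float64(0.002653050007480449)]) [ 0.52554198 -0.33026754  0.11073693]
black [ 0.54123683 -0.2489996   0.095     ]
[[6, 7, 14, 13, 140]] [[334.61428571 255.36428571]]
[  11   14   39   35 1070] [316 239]
((334.65020751953125, 256.1430969238281), (38.39097595214844, 33.6007194519043), 1.9749339818954468)
sleeve ctr [ 0.48509564 -0.04775396  0.08      ] (array([ 0.48471567, -0.05074879,  0.0740313 ]), [np.float64(0.0005881173711519837), np.float64(0.0005881173711519292)]) [ 0.49752124 -0.04817236  0.08036203]
((335.5, 242.0), (112.0, 103.0), 90.0)
[[ 0.4358  0.0234  0.056 ]
 [ 0.5428  0.0184  0.056 ]
 [ 0.546  -0.119   0.056 ]
 [ 0.4247 -0.1129  0.056 ]] [ 0.48733318 -0.04754264  0.056     ]
0.10703883999421468 -2.688049931775603
0.13739655074437748 -88.65189164055825Traceback (most recent call last):
  File "m.py", line 16, in <module>
    k=(c.max(2)<28).astype(np.uint8)[85:130,322:358];n,l,s,ce=cv2.connectedComponentsWithStats(k);j=1+s[1:,4].argmax();print(s[j],ce[j]+[322,85],onz(b,*(ce[j]+[322,85]),.095))
                                                                                                      ~~~~~~~~~~~~~~^^
ValueError: attempt to get argmax of an empty sequence
```

```bash
sed -i 's/>155)/>125)/; s/c.max(2)<28/c.max(2)<38/' m.py; python3 m.py | grep -v '^\[\[\[' | sed -n '1,12p;18,40p'; python3 -c "
from h import *
b=load('b')['wrist'];print(b['color'][106,325:358].max(1).tolist(),b['color'][88:128,340].max(1).tolist())
print(np.round([dep(b,340,v) for v in range(90,126,4)],3))
im=load('c')['wrist'];print(np.round([dep(im,333,v) for v in range(286,314,3)],3))
plan([.527,-.34,.16],87.5,4)"
```

```text
[[64, 40, 34], [67, 41, 35], [73, 42, 35], [154, 38, 27], [155, 41, 32], [153, 41, 34], [151, 40, 32], [152, 41, 32], [150, 40, 32], [153, 124, 108]]
[322 293  23  18 318] 332.8364779874214 301.62264150943395
red onz [ 0.52692761 -0.3368402   0.111     ] (array([ 0.52733714, -0.34073182,  0.10573205]), [np.float64(0.00030993212793596294), np.float64(0.00030993212793607576)]) (array([ 0.52725465, -0.33803608,  0.11176685]), [np.float64(0.0014560976645449101), np.float64(0.0015787337182755826), np.float64(0.0014118504143207644)]) [ 0.5269354  -0.3370625   0.11068532]
black [ 0.54123683 -0.2489996   0.095     ]
[[6, 7, 14, 13, 140]] [[334.61428571 255.36428571]]
[  11   14   39   35 1070] [316 239]
((334.65020751953125, 256.1430969238281), (38.39097595214844, 33.6007194519043), 1.9749339818954468)
sleeve ctr [ 0.48509564 -0.04775396  0.08      ] (array([ 0.48471567, -0.05074879,  0.0740313 ]), [np.float64(0.0005881173711519837), np.float64(0.0005881173711519292)]) [ 0.49752124 -0.04817236  0.08036203]
((335.5, 242.0), (112.0, 103.0), 90.0)
[[ 0.4358  0.0234  0.056 ]
 [ 0.5428  0.0184  0
[... 304 characters left out ...]
 46, 77, 101, 87, 63, 50, 49]
[[0.497 0.116 0.043]
 [0.494 0.113 0.095]
 [0.494 0.109 0.094]
 [0.494 0.106 0.093]
 [0.494 0.103 0.094]
 [0.494 0.099 0.095]
 [0.493 0.096 0.095]
 [0.493 0.093 0.094]
 [0.493 0.089 0.091]]
[[ 0.528 -0.326  0.099]
 [ 0.528 -0.326  0.105]
 [ 0.527 -0.326  0.11 ]
 [ 0.527 -0.329  0.111]
 [ 0.527 -0.332  0.112]
 [ 0.527 -0.337  0.11 ]
 [ 0.527 -0.339  0.111]
 [ 0.527 -0.343  0.111]
 [ 0.527 -0.347  0.111]
 [ 0.529 -0.434  0.   ]]
t 3.25 F [-0.2  0.8 -0.4] turn deg [-0.05 -0.06  0.29]
[-0.731, 0.091, 0.555] [-0.001, -0.002, 0.009]
[-0.73, 0.092, 0.556] [-0.001, -0.002, 0.009]
[-0.73, 0.092, 0.556] [-0.001, -0.002, 0.009]
[-0.73, 0.093, 0.556] [-0.001, -0.002, 0.009]
```

Measurements agree: the red head's top is at (0.527,-0.339,0.111), matching the expected 0.111, and the sleeve is at (0.485,-0.049). Approaching now.

Request:
drive_tool([
  {"translation": [-0.73, 0.09, 0.4], "angular": [0, 0, 0.02], "gripper": 1},
  {"translation": [-0.73, 0.09, 0.4], "angular": [0, 0, 0.01], "gripper": 1},
  {"translation": [-0.73, 0.09, 0.4], "angular": [0, 0, 0], "gripper": 1},
  {"translation": [-0.71, 0.09, 0.4], "angular": [0, 0, 0], "gripper": 1},
  {"translation": [0, 0, 0.3], "angular": [0, 0, 0], "gripper": 1},
  {"translation": [0, 0, 0], "angular": [0, 0, 0], "gripper": 1},
])

```text
t: 4.0
tool_pos: [0.5262, -0.3379, 0.1719]
tool_rot: [-2.265, -2.172, -0.0]
contact_force: [0.1, 0.6, 0.3]
opening: 0.0854
grip_force: 0.0
```

```bash
python3 -c "
from h import *
plan([.527,-.339,.078],87.5,5)"
```

```text
t 4.0 F [0.1 0.6 0.3] turn deg [-0.12 -0.13  0.09]
[-0.006, 0.005, 0.47] [-0.003, -0.003, 0.002]
[-0.006, 0.005, 0.47] [-0.003, -0.003, 0.002]
[-0.006, 0.005, 0.47] [-0.003, -0.003, 0.002]
[-0.006, 0.005, 0.47] [-0.003, -0.003, 0.002]
[-0.005, 0.004, 0.47] [-0.003, -0.003, 0.002]
```

Request:
drive_tool([
  {"translation": [-0.02, 0.02, 0.47], "angular": [0, 0, 0], "gripper": 1},
  {"translation": [0, 0, 0.47], "angular": [0, 0, 0], "gripper": 1},
  {"translation": [0, 0, 0.47], "angular": [0, 0, 0], "gripper": 1},
  {"translation": [0, 0, 0.47], "angular": [0, 0, 0], "gripper": 1},
  {"translation": [0, 0, 0.47], "angular": [0, 0, 0], "gripper": 1},
  {"translation": [0, 0, 0], "angular": [0, 0, 0], "gripper": 0.5},
  {"translation": [0, 0, 0], "angular": [0, 0, 0], "gripper": 0.1},
  {"translation": [0, 0, 0], "angular": [0, 0, 0], "gripper": 0.1},
], force=30)

```text
t: 5.0
tool_pos: [0.5281, -0.3414, 0.0806]
tool_rot: [2.268, 2.171, 0.0]
contact_force: [-0.0, 1.0, 0.3]
opening: 0.0324
grip_force: 0.0
```

Request:
drive_tool([
  {"translation": [0, 0, 0], "angular": [0, 0, 0], "gripper": 0.1},
  {"translation": [0, 0, 0], "angular": [0, 0, 0], "gripper": 0.1},
  {"translation": [0, 0, 0], "angular": [0, 0, 0], "gripper": 0.1},
  {"translation": [0, 0, 0], "angular": [0, 0, 0], "gripper": 0.1},
], force=30)

```text
t: 5.5
tool_pos: [0.528, -0.3414, 0.0805]
tool_rot: [2.268, 2.171, 0.0]
contact_force: [-1.6, 0.0, 5.9]
opening: 0.023
grip_force: 30.1
```

Request:
drive_tool([
  {"translation": [0, 0, -0.3], "angular": [0, 0, 0], "gripper": 0.1},
  {"translation": [0, 0, -0.4], "angular": [0, 0, 0], "gripper": 0.1},
  {"translation": [0, 0, -0.5], "angular": [0, 0, 0], "gripper": 0.1},
  {"translation": [0, 0, -0.6], "angular": [0, 0, 0], "gripper": 0.1},
  {"translation": [0, 0, -0.6], "angular": [0, 0, 0], "gripper": 0.1},
  {"translation": [0, 0, 0], "angular": [0, 0, 0], "gripper": 0.1},
])

```text
t: 6.25
tool_pos: [0.5287, -0.3418, 0.1793]
tool_rot: [2.265, 2.169, 0.001]
contact_force: [0.6, 0.4, -0.9]
opening: 0.023
grip_force: 29.9
```

```bash
python3 -c "
from h import *
plan([.485,-.055,.178],87.5,8)"
```

```text
t 6.25 F [ 0.6  0.4 -0.9] turn deg [0.26 0.2  0.01]
[0.89, -0.175, 0.0] [0.004, 0.003, 0.0]
[0.89, -0.175, 0.001] [0.004, 0.003, 0.0]
[0.89, -0.175, 0.001] [0.004, 0.003, 0.0]
[0.89, -0.175, 0.002] [0.004, 0.003, 0.0]
[0.89, -0.175, 0.002] [0.004, 0.003, 0.0]
[0.89, -0.175, 0.003] [0.004, 0.003, 0.0]
[0.89, -0.175, 0.003] [0.004, 0.003, 0.0]
[0.89, -0.175, 0.004] [0.004, 0.003, 0.0]
```

Request:
drive_tool([
  {"translation": [0, 0, -0.3], "angular": [0, 0, 0], "gripper": 0.1},
  {"translation": [0.9, -0.18, 0], "angular": [0, 0, 0], "gripper": 0.1},
  {"translation": [0.9, -0.18, 0], "angular": [0, 0, 0], "gripper": 0.1},
  {"translation": [0.9, -0.18, 0], "angular": [0, 0, 0], "gripper": 0.1},
  {"translation": [0.9, -0.18, 0], "angular": [0, 0, 0], "gripper": 0.1},
  {"translation": [0.9, -0.18, 0], "angular": [0.03, 0.02, 0], "gripper": 0.1},
  {"translation": [0.9, -0.18, 0], "angular": [0, 0, 0], "gripper": 0.1},
  {"translation": [0.9, -0.18, 0], "angular": [0, 0, 0], "gripper": 0.1},
])

```text
t: 7.25
tool_pos: [0.4871, -0.0856, 0.187]
tool_rot: [-2.265, -2.168, 0.003]
contact_force: [0.8, 0.4, -0.9]
opening: 0.0232
grip_force: 29.8
```

Request:
drive_tool([
  {"translation": [0.7, -0.12, 0], "angular": [0, 0, 0], "gripper": 0.1},
  {"translation": [0, 0, 0], "angular": [0, 0, 0], "gripper": 0.1},
])

```text
t: 7.5
tool_pos: [0.4836, -0.0572, 0.1871]
tool_rot: [-2.262, -2.171, 0.003]
contact_force: [-0.0, 0.1, -1.0]
opening: 0.0233
grip_force: 29.8
```

```bash
python3 - <<'E'
from h import *
d=grab(['top','side','wrist'],'e');S=d['side'];W=d['wrist'];T=d['top']
plan([.485,-.051,.17],87.5,1)
a=cv2.resize(S['color'][120:215,240:340],None,fx=4,fy=4,interpolation=cv2.INTER_CUBIC)
b=cv2.resize(W['color'][200:400,220:440],None,fx=1.8,fy=1.8,interpolation=cv2.INTER_CUBIC)
h=max(a.shape[0],b.shape[0]);o=np.zeros((h,a.shape[1]+b.shape[1],3),np.uint8);o[:a.shape[0],:a.shape[1]]=a;o[:b.shape[0],a.shape[1]:]=b
cv2.imwrite('pics/crop2.png',o[:,:,::-1]);print(o.shape)
E
```

```text
t 7.65 F [-0.4 -1.3 -1.9] turn deg [-0.28 -0.14 -0.01]
[0.205, 0.011, 0.436] [-0.035, -0.018, -0.001]
(380, 796, 3)
```

View pics/crop2.png

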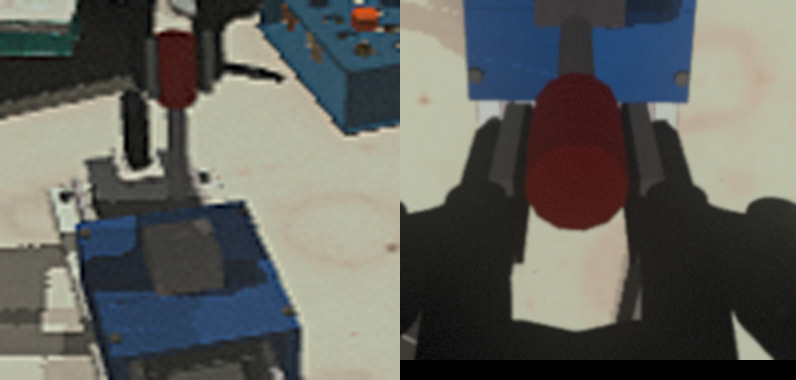

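```bash
python3 - <<'E'
from h import *
d=load('e');S=d['side'];W=d['wrist'];T=d['top']
def comp(im,box,f):
    y0,y1,x0,x1=box;c=im['color'].astype(int)[y0:y1,x0:x1];m=f(c).astype(np.uint8)
    n,l,s,ce=cv2.connectedComponentsWithStats(m);j=1+s[1:,4].argmax();return s[j].tolist(),(ce[j]+[x0,y0])
s,p=comp(W,(275,335,280,360),lambda c:(c[...,0]>80)&(c[...,1]<40));print('W top',s,p)
print(W['color'][240:330:6,318,0].tolist())
print('head top',onz(W,318.3,303.9,.2175),'tip S',onz(S,284.2,170.7,.1135))
X=onz(W,318.3,303.9,.2175)
o=ctrl.get_obs()['tool_pos']
for nm,P in (('headmodel',np.array([o[0],o[1],.2175])),('tipmodel',np.array([o[0],o[1],.1135]))): print(nm,proj(W,P),proj(S,P),proj(T,P))
print('sleeve in S from top est',proj(S,np.array([.4846,-.049,.08])), 'W',proj(W,np.array([.4846,-.049,.08])))
E
```

```text
Traceback (most recent call last):
ValueError: attempt to get argmax of an empty sequence
```

```bash
python3 - <<'E'
from h import *
d=load('e');S=d['side'];W=d['wrist'];T=d['top']
print(W['color'][240:334:4,318,0].tolist())
o=ctrl.get_obs()['tool_pos'];print(o)
print('head top',onz(W,318.3,303.9,.2175),'tip S',onz(S,284.2,170.7,.1135))
for nm,P in (('headmodel',np.array([o[0],o[1],.2175])),('tipmodel',np.array([o[0],o[1],.1135]))): print(nm,proj(W,P),proj(S,P),proj(T,P))
print('sleeve',proj(S,np.array([.4846,-.049,.08])), 'W',proj(W,np.array([.4846,-.049,.08])))
E
```

```text
[53, 61, 63, 67, 62, 63, 67, 62, 63, 63, 67, 75, 75, 76, 75, 75, 75, 76, 75, 75, 76, 74, 156, 186]
[ 0.48429194 -0.05922722  0.18740473]
head top [ 0.48412841 -0.05439173  0.2175    ] tip S [ 0.48242155 -0.06158499  0.1135    ]
headmodel (np.float64(319.23038776055785), np.float64(313.99771517844573)) (np.float64(283.19351614826326), np.float64(129.66307401528445)) (np.float64(300.46614416032), np.float64(208.4078114334553))
tipmodel (np.float64(319.21552040782166), np.float64(219.37871107628786)) (np.float64(284.70993982008883), np.float64(170.03316753864706)) (np.float64(303.01033375082307), np.float64(216.37462733188505))
sleeve (np.float64(284.141817985226), np.float64(179.44360183865257)) W (np.float64(319.0470352496123), np.float64(191.32233122884134))
```

The pin hangs straight in the grip, with its tip in the side view at (284,171) against the sleeve hole at (285,181). It needs about +8 mm in y and +1.5 mm in x, so I shift and lower to the mouth.

Request:
drive_tool([
  {"translation": [0.2, 0.04, 0.2], "angular": [-0.03, -0.02, 0], "gripper": 0.1},
  {"translation": [0, 0, 0.3], "angular": [0, 0, 0], "gripper": 0.1},
  {"translation": [0, 0, 0.2], "angular": [0, 0, 0], "gripper": 0.1},
  {"translation": [0, 0, 0], "angular": [0, 0, 0], "gripper": 0.1},
])

```text
t: 8.15
tool_pos: [0.4855, -0.0507, 0.1582]
tool_rot: [-2.268, -2.171, 0.002]
contact_force: [0.1, -0.2, -1.8]
opening: 0.0233
grip_force: 29.8
```

Request:
drive_tool([
  {"translation": [0, 0, 0.1], "angular": [0, 0, 0], "gripper": 0.1},
  {"translation": [0, 0, 0.1], "angular": [0, 0, 0], "gripper": 0.1},
  {"translation": [0, 0, 0.08], "angular": [0, 0, 0], "gripper": 0.1},
  {"translation": [0, 0, 0], "angular": [0, 0, 0], "gripper": 0.1},
])

```text
t: 8.65
tool_pos: [0.4861, -0.0509, 0.1482]
tool_rot: [-2.269, -2.173, 0.001]
contact_force: [-0.6, 0.0, -1.1]
opening: 0.0232
grip_force: 29.8
```

Request:
drive_tool([
  {"translation": [0, 0, 0.1], "angular": [0, 0, 0], "gripper": 0.1},
  {"translation": [0, 0, 0.1], "angular": [0, 0, 0], "gripper": 0.1},
  {"translation": [0, 0, 0.1], "angular": [0, 0, 0], "gripper": 0.1},
  {"translation": [0, 0, 0], "angular": [0, 0, 0], "gripper": 0.1},
])

```text
t: 9.15
tool_pos: [0.486, -0.0507, 0.1358]
tool_rot: [-2.269, -2.172, 0.001]
contact_force: [0.2, -1.1, -2.2]
opening: 0.0227
grip_force: 29.9
```

Request:
drive_tool([
  {"translation": [0, 0, 0.1], "angular": [0, 0, 0], "gripper": 0.1},
  {"translation": [0, 0, 0.1], "angular": [0, 0, 0], "gripper": 0.1},
  {"translation": [0, 0, 0], "angular": [0, 0, 0], "gripper": 0.1},
])

```text
t: 9.52
tool_pos: [0.4861, -0.0507, 0.1279]
tool_rot: [-2.269, -2.172, 0.001]
contact_force: [-0.3, -1.4, -1.4]
opening: 0.0231
grip_force: 29.8
```

Inserted 25 mm with no force. Lowering on towards the carriage (TCP ≈ 0.110).

Request:
drive_tool([
  {"translation": [0, 0, 0.1], "angular": [0, 0, 0], "gripper": 0.1},
  {"translation": [0, 0, 0.1], "angular": [0, 0, 0], "gripper": 0.1},
  {"translation": [0, 0, 0.1], "angular": [0, 0, 0], "gripper": 0.1},
  {"translation": [0, 0, 0.07], "angular": [0, 0, 0], "gripper": 0.1},
  {"translation": [0, 0, 0], "angular": [0, 0, 0], "gripper": 0.1},
])

```text
t: 10.15
tool_pos: [0.4861, -0.0507, 0.1131]
tool_rot: [-2.269, -2.172, 0.001]
contact_force: [-0.0, -1.4, -2.4]
opening: 0.023
grip_force: 29.9
```

Request:
drive_tool([
  {"translation": [0, 0, 0.05], "angular": [0, 0, 0], "gripper": 0.1},
  {"translation": [0, 0, 0], "angular": [0, 0, 0], "gripper": 0.5},
  {"translation": [0, 0, 0], "angular": [0, 0, 0], "gripper": 0.8},
  {"translation": [0, 0, 0], "angular": [0, 0, 0], "gripper": 0.8},
  {"translation": [0, 0, 0], "angular": [0, 0, 0], "gripper": 0.8},
])

```text
t: 10.78
tool_pos: [0.4865, -0.0507, 0.1118]
tool_rot: [2.269, 2.173, 0.001]
contact_force: [0.5, 0.2, -0.2]
opening: 0.0684
grip_force: 0.0
```

Request:
drive_tool([
  {"translation": [0, 0, -0.5], "angular": [0, 0, 0], "gripper": 0.8},
  {"translation": [0, 0, -0.8], "angular": [0, 0, 0], "gripper": 0.8},
  {"translation": [0, 0, -0.5], "angular": [0, 0, 0], "gripper": 0.8},
  {"translation": [0.9, 0, 0], "angular": [0, 0, 0], "gripper": 0.8},
  {"translation": [0.9, 0, 0], "angular": [0, 0, 0], "gripper": 0.8},
  {"translation": [0.5, 0, 0], "angular": [0, 0, 0], "gripper": 0.6},
  {"translation": [0, 0, 0], "angular": [0, 0, 0], "gripper": 0.6},
])

```text
t: 11.65
tool_pos: [0.4902, 0.0421, 0.1836]
tool_rot: [-2.266, -2.175, 0.0]
contact_force: [0.2, -0.1, -0.3]
opening: 0.0512
grip_force: 0.0
```

```bash
python3 - <<'E'
from h import *
d=grab(['side','wrist'],'f');S=d['side'];W=d['wrist']
a=cv2.resize(S['color'][110:215,240:340],None,fx=4,fy=4,interpolation=cv2.INTER_CUBIC)
b=cv2.resize(W['color'][100:340,220:440],None,fx=1.7,fy=1.7,interpolation=cv2.INTER_CUBIC)
h=max(a.shape[0],b.shape[0]);o=np.zeros((h,a.shape[1]+b.shape[1],3),np.uint8);o[:a.shape[0],:a.shape[1]]=a;o[:b.shape[0],a.shape[1]:]=b
cv2.imwrite('pics/crop3.png',o[:,:,::-1])
for P in ([.491,.099,.095],[.485,-.05,.14],[.485,-.05,.118]): print(proj(W,np.array(P)),proj(S,np.array(P)))
plan([.491,.098,.17],87.5,3)
E
```

```text
(np.float64(315.9674365875859), np.float64(131.40980656146797)) (np.float64(271.6986207941497), np.float64(144.409237392264))
(np.float64(316.705024340491), np.float64(355.1222814770022)) (np.float64(283.58312042403355), np.float64(158.24592093495005))
(np.float64(316.7660576063696), np.float64(333.92183493532673)) (np.float64(283.8957773559847), np.float64(166.30029290135565))
t 11.75 F [-0.8  0.4  0.7] turn deg [-0.01  0.02  0.03]
[0.476, -0.014, 0.113] [-0.001, 0.001, 0.001]
[0.476, -0.014, 0.113] [-0.001, 0.001, 0.001]
[0.476, -0.014, 0.113] [-0.001, 0.001, 0.001]
```

View pics/crop3.png

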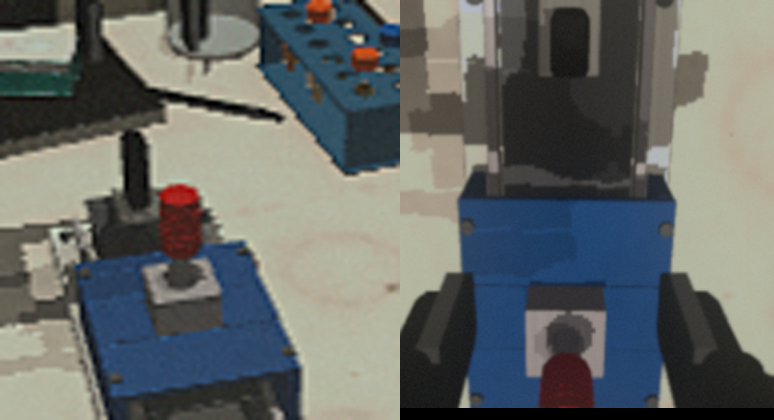

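The pin stands upright in the sleeve with its head raised, so its tip rests on the carriage. The handle is at about wrist (320,125), near (0.492,0.100). Next I grip it at the 20 N minimum so it slips before anything is forced.

Request:
drive_tool([
  {"translation": [0.5, -0.02, 0.1], "angular": [0, 0, 0], "gripper": 0.6},
  {"translation": [0.5, -0.02, 0.2], "angular": [0, 0, 0], "gripper": 0.6},
  {"translation": [0.46, -0.02, 0.3], "angular": [0, 0, 0], "gripper": 0.6},
  {"translation": [0, 0, 0.6], "angular": [0, 0, 0], "gripper": 0.6},
  {"translation": [0, 0, 0.6], "angular": [0, 0, 0], "gripper": 0.6},
  {"translation": [0, 0, 0.6], "angular": [0, 0, 0], "gripper": 0.6},
  {"translation": [0, 0, 0.55], "angular": [0, 0, 0], "gripper": 0.6},
  {"translation": [0, 0, 0], "angular": [0, 0, 0], "gripper": 0.6},
], force=20)

```text
t: 12.75
tool_pos: [0.4885, 0.0992, 0.0631]
tool_rot: [-2.267, -2.17, 0.006]
contact_force: [0.6, 0.2, -1.1]
opening: 0.0513
grip_force: 0.0
```

Request:
drive_tool([
  {"translation": [0, 0, 0], "angular": [0, 0, 0], "gripper": 0.3},
  {"translation": [0, 0, 0], "angular": [0, 0, 0], "gripper": 0.1},
  {"translation": [0, 0, 0], "angular": [0, 0, 0], "gripper": 0.05},
  {"translation": [0, 0, 0], "angular": [0, 0, 0], "gripper": 0.05},
  {"translation": [0, 0, 0], "angular": [0, 0, 0], "gripper": 0.05},
  {"translation": [0, 0, 0], "angular": [0, 0, 0], "gripper": 0.05},
], force=20)

```text
t: 13.5
tool_pos: [0.494, 0.0994, 0.0675]
tool_rot: [2.266, 2.167, 0.011]
contact_force: [9.3, 0.0, -6.1]
opening: 0.0157
grip_force: 25.3
```

Request:
drive_tool([
  {"translation": [0, 0.08, 0.0], "angular": [0, 0, 0], "gripper": 0.05},
  {"translation": [0, 0, 0], "angular": [0, 0, 0], "gripper": 0.05},
])

```text
t: 13.75
tool_pos: [0.4939, 0.0995, 0.0674]
tool_rot: [-2.27, -2.172, 0.0]
contact_force: [-4.4, -0.5, 7.0]
opening: 0.0157
grip_force: 25.6
```

Request:
drive_tool([
  {"translation": [-0.025, -0.02, 0], "angular": [0, 0, 0], "gripper": 0.05},
  {"translation": [-0.025, 0, 0], "angular": [0, 0, 0], "gripper": 0.05},
  {"translation": [-0.025, 0, 0], "angular": [0, 0, 0], "gripper": 0.05},
  {"translation": [-0.025, 0, 0], "angular": [0, 0, 0], "gripper": 0.05},
  {"translation": [-0.025, 0, 0], "angular": [0, 0, 0], "gripper": 0.05},
  {"translation": [-0.025, 0, 0], "angular": [0, 0, 0], "gripper": 0.05},
])

```text
t: 14.5
tool_pos: [0.4936, 0.0942, 0.0674]
tool_rot: [2.269, 2.172, 0.004]
contact_force: [-0.7, 3.4, 5.9]
opening: 0.016
grip_force: 25.5
```

Request:
drive_tool([
  {"translation": [-0.015, 0, 0], "angular": [0, 0, 0], "gripper": 0.05},
  {"translation": [-0.015, 0, 0], "angular": [0, 0, 0], "gripper": 0.05},
  {"translation": [-0.015, 0, 0], "angular": [0, 0, 0], "gripper": 0.05},
  {"translation": [-0.015, 0, 0], "angular": [0, 0, 0], "gripper": 0.05},
  {"translation": [-0.015, 0, 0], "angular": [0, 0, 0], "gripper": 0.05},
  {"translation": [-0.015, 0, 0], "angular": [0, 0, 0], "gripper": 0.05},
])

```text
t: 15.25
tool_pos: [0.4935, 0.0905, 0.0674]
tool_rot: [2.269, 2.172, 0.004]
contact_force: [-1.9, 2.5, 6.5]
opening: 0.0155
grip_force: 25.6
```

Request:
drive_tool([
  {"translation": [-0.015, 0, 0], "angular": [0, 0, 0], "gripper": 0.05},
  {"translation": [-0.015, 0, 0], "angular": [0, 0, 0], "gripper": 0.05},
  {"translation": [-0.015, 0, 0], "angular": [0, 0, 0], "gripper": 0.05},
  {"translation": [-0.015, 0, 0], "angular": [0, 0, 0], "gripper": 0.05},
])

```text
t: 15.75
tool_pos: [0.4933, 0.0881, 0.0674]
tool_rot: [2.269, 2.172, 0.004]
contact_force: [-1.9, 2.9, 6.3]
opening: 0.015
grip_force: 25.6
```

Request:
drive_tool([
  {"translation": [-0.015, 0, 0], "angular": [0, 0, 0], "gripper": 0.05},
  {"translation": [-0.015, 0, 0], "angular": [0, 0, 0], "gripper": 0.05},
  {"translation": [-0.015, 0, 0], "angular": [0, 0, 0], "gripper": 0.05},
  {"translation": [-0.015, 0, 0], "angular": [0, 0, 0], "gripper": 0.05},
])

```text
t: 16.25
tool_pos: [0.4932, 0.0858, 0.0674]
tool_rot: [2.27, 2.172, 0.004]
contact_force: [-1.5, 2.7, 6.6]
opening: 0.016
grip_force: 25.6
```

Request:
drive_tool([
  {"translation": [-0.015, 0, 0], "angular": [0, 0, 0], "gripper": 0.05},
  {"translation": [-0.015, 0, 0], "angular": [0, 0, 0], "gripper": 0.05},
  {"translation": [-0.015, 0, 0], "angular": [0, 0, 0], "gripper": 0.05},
  {"translation": [-0.015, 0, 0], "angular": [0, 0, 0], "gripper": 0.05},
])

```text
t: 16.75
tool_pos: [0.493, 0.0833, 0.0674]
tool_rot: [2.27, 2.172, 0.004]
contact_force: [-2.2, 3.6, 6.8]
opening: 0.0155
grip_force: 25.6
```

Request:
drive_tool([
  {"translation": [-0.015, 0, 0], "angular": [0, 0, 0], "gripper": 0.05},
  {"translation": [-0.015, 0, 0], "angular": [0, 0, 0], "gripper": 0.05},
  {"translation": [-0.015, 0, 0], "angular": [0, 0, 0], "gripper": 0.05},
  {"translation": [-0.015, 0, 0], "angular": [0, 0, 0], "gripper": 0.05},
])

```text
t: 17.25
tool_pos: [0.4929, 0.0808, 0.0674]
tool_rot: [2.27, 2.172, 0.003]
contact_force: [-2.2, 2.2, 7.0]
opening: 0.0154
grip_force: 25.6
```

Request:
drive_tool([
  {"translation": [-0.015, 0, 0], "angular": [0, 0, 0], "gripper": 0.05},
  {"translation": [-0.015, 0, 0], "angular": [0, 0, 0], "gripper": 0.05},
  {"translation": [-0.015, 0, 0], "angular": [0, 0, 0], "gripper": 0.05},
  {"translation": [-0.015, 0, 0], "angular": [0, 0, 0], "gripper": 0.05},
])

```text
t: 17.75
tool_pos: [0.4928, 0.0784, 0.0674]
tool_rot: [2.27, 2.172, 0.003]
contact_force: [-2.8, 2.8, 6.7]
opening: 0.0156
grip_force: 25.6
```

Request:
drive_tool([
  {"translation": [-0.015, 0, 0], "angular": [0, 0, 0], "gripper": 0.05},
  {"translation": [-0.015, 0, 0], "angular": [0, 0, 0], "gripper": 0.05},
  {"translation": [-0.015, 0, 0], "angular": [0, 0, 0], "gripper": 0.05},
  {"translation": [-0.015, 0, 0], "angular": [0, 0, 0], "gripper": 0.05},
])

```text
t: 18.25
tool_pos: [0.4926, 0.0759, 0.0674]
tool_rot: [2.269, 2.172, 0.003]
contact_force: [-2.6, 1.5, 8.5]
opening: 0.0156
grip_force: 25.7
```

```bash
cat > chk.py <<'E'
import sys
from h import *
S=grab(['side'],sys.argv[1])['side']
c=S['color'].astype(int)[130:215,262:306];m=((c[...,0]>70)&(c[...,1]<45)&(c[...,2]<45)).astype(np.uint8)
n,l,s,ce=cv2.connectedComponentsWithStats(m);j=1+s[1:,4].argmax();print('red top row',s[j]+[262,130,0,0,0])
for h in (.14,.118): print(h,proj(S,np.array([.485,-.05,h])))
E
python3 chk.py g1; python3 - <<'E'
from h import *
S=load('f')['side'];c=S['color'].astype(int)[130:215,262:306];m=((c[...,0]>70)&(c[...,1]<45)&(c[...,2]<45)).astype(np.uint8)
n,l,s,ce=cv2.connectedComponentsWithStats(m);j=1+s[1:,4].argmax();print('f',s[j]+[262,130,0,0,0])
E
```

```text
red top row [280 164  10  18 106]
0.14 (np.float64(283.58312042403355), np.float64(158.24592093495005))
0.118 (np.float64(283.8957773559847), np.float64(166.30029290135565))
f [280 157  10  18 120]
```

The red head has dropped about 7 px of the 8 px expected, so the pin is in the hole. I release the handle, retreat upwards and check seating.

Request:
drive_tool([
  {"translation": [0, 0, 0], "angular": [0, 0, 0], "gripper": 0.3},
  {"translation": [0, 0, 0], "angular": [0, 0, 0], "gripper": 0.6},
  {"translation": [0, 0, 0], "angular": [0, 0, 0], "gripper": 0.6},
  {"translation": [0, 0, 0], "angular": [0, 0, 0], "gripper": 0.6},
  {"translation": [0, 0, -0.8], "angular": [0, 0, 0], "gripper": 0.6},
  {"translation": [0, 0, -1], "angular": [0, 0, 0], "gripper": 0.6},
  {"translation": [0, 0, -1], "angular": [0, 0, 0], "gripper": 0.6},
  {"translation": [0, 0, 0], "angular": [0, 0, 0], "gripper": 0.6},
])

```text
t: 19.3
tool_pos: [0.4943, 0.0755, 0.1821]
tool_rot: [2.265, 2.169, 0.009]
contact_force: [0.4, 0.1, 0.6]
opening: 0.0511
grip_force: 0.0
```

```bash
python3 chk.py g2; python3 - <<'E'
from h import *
d=grab(['wrist'],'h');W=d['wrist'];S=load('g2')['side'];T=ctrl.get_image('top')
print(proj(W,np.array([.485,-.05,.118])),proj(T,np.array([.485,-.05,.118])))
for f in range(int(298),304): print(f,[round(dep(T,f,v)[2],3) for v in range(208,220)])
a=cv2.resize(S['color'][110:215,240:340],None,fx=4,fy=4,interpolation=cv2.INTER_CUBIC)
b=cv2.resize(W['color'][150:390,220:440],None,fx=1.7,fy=1.7,interpolation=cv2.INTER_CUBIC)
h=max(a.shape[0],b.shape[0]);o=np.zeros((h,a.shape[1]+b.shape[1],3),np.uint8);o[:a.shape[0],:a.shape[1]]=a;o[:b.shape[0],a.shape[1]:]=b
cv2.imwrite('pics/crop4.png',o[:,:,::-1])
E
```

```text
red top row [280 164  10  16 107]
0.14 (np.float64(283.58312042403355), np.float64(158.24592093495005))
0.118 (np.float64(283.8957773559847), np.float64(166.30029290135565))
(np.float64(315.2051068949622), np.float64(372.12545450778566)) (np.float64(298.93573684124635), np.float64(215.84115739765753))
298 [np.float64(0.056), np.float64(0.056), np.float64(0.054), np.float64(0.079), np.float64(0.117), np.float64(0.118), np.float64(0.116), np.float64(0.117), np.float64(0.117), np.float64(0.118), np.float64(0.117), np.float64(0.119)]
299 [np.float64(0.056), np.float64(0.056), np.float64(0.054), np.float64(0.081), np.float64(0.115), np.float64(0.119), np.float64(0.118), np.float64(0.12), np.float64(0.118), np.float64(0.117), np.float64(0.116), np.float64(0.119)]
300 [np.float64(0.055), np.float64(0.06), np.float64(0.056), np.float64(0.08), np.float64(0.116), np.float64(0.117), np.float64(0.116), np.float64(0.117), np.float64(0.119), np.float64(0.118), np.float64(0.118), np.float64(0.118)]
301 [np.float64(0.058), np.float64(0.056), np.float64(0.056), np.float64(0.078), np.float64(0.117), np.float64(0.119), np.float64(0.12), np.float64(0.12), np.float64(0.118), np.float64(0.117), np.float64(0.119), np.float64(0.121)]
302 [np.float64(0.055), np.float64(0.056), np.float64(0.054), np.float64(0.083), np.float64(0.079), np.float64(0.119), np.float64(0.118), np.float64(0.117), np.float64(0.117), np.float64(0.12), np.float64(0.118), np.float64(0.117)]
303 [np.float64(0.056), np.float64(0.057), np.float64(0.055), np.float64(0.08), np.float64(0.078), np.float64(0.079), np.float64(0.119), np.float64(0.117), np.float64(0.116), np.float64(0.116), np.float64(0.118), np.float64(0.117)]
```

View pics/crop4.png

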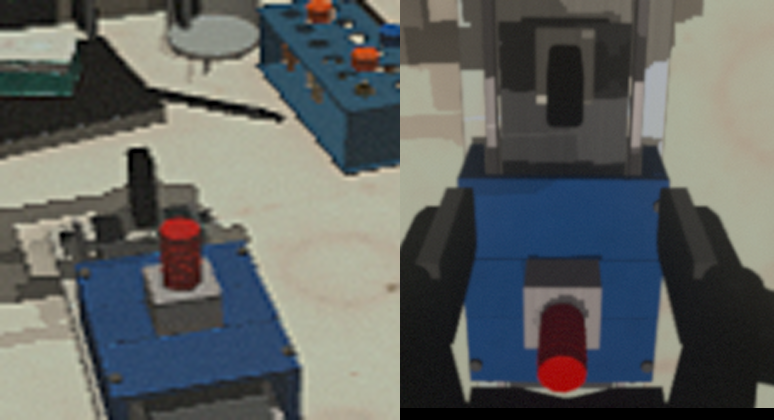

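The red head sits on the sleeve block with no shaft showing, and depth puts its top at about 0.118 m, the seated value. The gripper is clear, so I hand in.

```bash
python3 -c "
from h import *
print(ctrl.finish_job())"
```

```text
the job is handed in; nothing more can be done
None
```

The red-headed pin is fully home: its head sits on the sleeve with the top measured at about 118 mm, the seated height. The black-headed pin, beaker and bottle were not touched, and the job was handed in at about 19 s; no verdict was returned.

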